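# Load the hitch tongue, unlatch it and hold it off the ball

## Task

Do a lift check on the hitch test rig: stand the plain steel test weight upright in the middle of the load pad on top of the tongue and let go of it. Then pull the latch grip sideways, away from the coupler and against its spring, and, keeping it pulled out, lift the tongue by it off the ball until the coupler is about 60 mm higher than it was. Finish holding it raised and still there (do not put it down or let go), with the weight still standing on the pad, and leave the other things on the bench where they are.

Things in the scene. Friction and masses are not known exactly. Their poses are not given: they have to be found in the camera images.
- weight_center (a point): Test weight: loose plain upright solid steel cylinder, 40 mm diameter, 45 mm tall, about 0.4 kg; the point is its centre, 22.5 mm above its underside, z along its axis. It starts standing on the bench among the bearing and the pinion (which of them stands where changes).
- rig: Hitch test rig fixed to the bench: dark steel base plate 370 x 100 x 12 mm with a 32 mm hitch ball on a neck (ball top 101 mm above the bench) and, 250 mm from it along +x, a pivot bracket with two grey cheeks, tops 120 mm above the bench. Origin on the bench straight under the ball; x from ball to pivot (roughly away from the robot), z up.
- tongue: Aluminium tongue, 30 x 30 mm bar, level, from the pivot to a grey coupler head (58 x 50 mm) over the ball; top 113 mm above the bench. Origin on the pivot axis, 98 mm above the bench, ball at x = -250 mm; axes as the rig's when level. Turning about its +y axis raises the coupler, 0 to 0.6 rad; it falls back if let go (0.6 kg plus the test weight).
- pad (a point): Centre of the top face of the load pad, a steel plate 60 mm long (x) and 36 mm wide (y) on the tongue, 115 mm from the pivot axis and 135 mm from the ball; its top is 117 mm above the bench while the tongue is level. Axes of the tongue.
- coupler (a point): Centre of the coupler's open underside, below the ball's centre; 70 mm above the bench while coupled, and this is the height that rises as the tongue is lifted.
- latch_grip (a point): Upright latch grip: round steel post, 16 mm diameter, on the coupler's -y side (tongue frame), 62 mm from the tongue's middle line. Point on its axis, 138 mm above the bench at the start; post ends 18 mm above it and is bare for 50 mm below. Gap to the coupler's side 29 mm, with a guide low in it (top 83 mm above the bench). Tongue's axes. Lifting the post lifts the tongue.
- latch (a joint): Spring latch: 0 shut, up to 0.016 m as its grip is pulled along the tongue's -y (away from the coupler). The spring takes about 4 N at first, 10 N fully out, and shuts it when let go. Shut, it locks the tongue on the ball; the tongue is free beyond about 0.007 m. Once the coupler is above the ball it need not stay out.
- bearing: Bystander: loose steel ring lying flat, 50 mm outside, 24 mm hole, 16 mm high; origin centre of underside.
- pinion: Bystander: loose dark steel disc 48 mm wide, 12 mm high, with a 20 mm hub to 26 mm height; origin centre of underside.
- cutter_block: Bystander: loose wooden block 45 x 140 x 28 mm with a row of upright cutters to 60 mm height; origin centre of underside.

How it is judged:
By the outcome, as a careful person would: the job done as asked, in the order asked, and still so for the second after the job is handed in, while the arm keeps its last pose, push and grip.
It also fails if it takes over 59 s, if anything falls off the work surface, if the arm or the gripper's body presses on something with over 40 N, if the wrist force passes 120 N, or if a joint passes its speed limit or range.

## Robot

A 7-joint arm with a two-finger parallel gripper is mounted at the origin on the work surface. World frame = base frame: x ahead of the robot, y to its left, z up, the work surface at z = 0. Lengths are in m, angles in rad, forces in N, time in s.
With the tool pointing down it reaches from about 0.425 to 0.875 m from the base axis. Payload 4.7 kg.
Tool frame: the origin (TCP) lies on the centre line of the jaws, within the pads' length; the fingertips stand ahead of it and the grasp point (between the pads) lies 2 mm behind it (nose_length is the z of the fingertips in the tool frame, in m); z points along the fingers, y is the line along which they close (so a half turn about z gives the same grasp; the last joint's range is limited). The gripper opens to 87 mm and grips with 3 to 60 N. Pads are 19 mm wide; open, the fingers measure 117 mm over their backs; the gripper's body (75 mm by 190 mm) begins 51 mm behind the grasp point.
Start: joints at [-1.105, 0.321, -0.07, 1.45, 0.023, 1.371, -0.057], TCP at [0.284, 0.585, 0.24] pointing down, gripper open.
Joint ranges: [-2.86, 2.86], [-0.3, 2.09], [-1.38, 1.24], [0.06, 2.45], [-1.56, 4.7], [0.09, 2.05], [-2.69, 2.69]. Speed limits (rad/s): [2.57, 2.57, 3.14, 3.14, 3.14, 3.14, 3.14].

## Interface

Orientations are given as a rotation vector (axis times angle).
In Python, from bench import * gives the robot as it stands.
- The arm moves only by the tool send_rows, never from a script. Its arguments are lists of equal length, an entry for each row: "xyz": the shift along the tool's x, y, z in mm, a list of three; "dr": the turn, a rotation vector about the tool's x, y, z in rad, a list of three. A call has exactly 10 rows; each row is the pose to reach, as a shift and turn from the pose commanded when the call began, along the tool's axes at that moment; what a row does not reach only later rows make up. A row lasts 1/12 s, in which the tool goes at most 41.7 mm and 7.16 degrees, less where a joint would pass 70% of its speed; a pose out of reach is approached as far as the arm can. A call with a gripper value outside its range is refused whole. "jaw" is the finger opening in mm, from 0 to 87, set as the call begins (left out, the last holds). The fingers move at their own pace and stop on an object; "grip_force" is the grip in N (left out, the last holds). Time passes only in rows, so rows that repeat a pose let the fingers close, or fill a call up. It gives the time, the measured TCP pose, the force, the opening and the grip force at its end, in the units of the state.
- get_state(): the state, without advancing time (a new reading comes with each control period).
- get_image(name): name is "side" or "top" or "wrist"; returns the picture (420x560x3 uint8, red, green, blue); there is no depth.
- calibration(name): a dict with "vfov" (degrees; the focal length in pixels is half the picture's height over the tangent of half this angle, whatever the lens; pixels are square), "cx", "cy" (the principal point, pixels), "rvec" (rotation vector, rad) and "tvec" (3), from world to camera coordinates, as OpenCV has them; the wrist camera has in their place "hand_eye" (4x4, takes a point from camera to tool coordinates, whose origin is the TCP and whose axes are the flange's). Camera axes: x right, y down, z forward; pixel columns grow to the right and rows downward; lengths in m; the calibration is good to about 2 mm. A picture is of the moment at which its call begins: read the wrist's pose just before it. calibration takes no time and is no camera call.
- close_job(): hands the job in; it is judged then, once.
The state is a dict: "time": time; "joint_positions": joint angles; "qd": joint speeds; "joint_torque": joint torques, N m; "position": TCP position; "tool_rot": TCP orientation; "ft_force": force on the tool from outside, world axes, zero at the start; "torque": the same for the moment, N m; "grip_width": opening from 0.0 (shut) to 1.0 (fully open); "grip_force": force on a finger pad.
Only numpy, scipy, OpenCV 4.12 (cv2) and the standard library are available. Lean on these libraries where they do the work, as an engineer would, in place of code of your own. Each camera call takes 0.05 s, during which the arm holds its last target. There are 200 camera calls.

## Working session

There is one attempt and no reset: what is moved stays moved. The work goes in short steps, Python scripts to look and compute and a tool call to move; the robot and the scene stay as the last step left them, time stands still between calls to the robot, and variables do not carry over. Pictures are saved under pics/ and viewed, at most 10 in all, crops included, and the job is handed in when it is done.

Besides the shell and the picture viewer there is one more tool, called after "Call:" by a JSON object that holds its "op" and its "data", one argument or row to a line. send_rows: Moves the arm, as the interface text tells. Its arguments: {"type":"object","properties":{"xyz":{"type":"array"},"dr":{"type":"array"},"jaw":{"type":"number"},"grip_force":{"type":"number"}},"required":["xyz","dr"]}

```bash
mkdir -p pics; cat > h.py <<'E'
from bench import *
import numpy as np, cv2
from scipy.spatial.transform import Rotation as R
def cam(n,st=None):
    c=calibration(n); f=210/np.tan(np.radians(c["vfov"])/2)
    K=np.array([[f,0,c["cx"]],[0,f,c["cy"]],[0,0,1]])
    if n=="wrist":
        T=np.eye(4);T[:3,:3]=R.from_rotvec(st["tool_rot"]).as_matrix();T[:3,3]=st["position"]
        W=np.linalg.inv(T@np.array(c["hand_eye"]))
    else:
        W=np.eye(4);W[:3,:3]=R.from_rotvec(np.ravel(c["rvec"])).as_matrix();W[:3,3]=np.ravel(c["tvec"])
    return K,W
def px2w(K,W,uv,z):
    d=W[:3,:3].T@np.linalg.inv(K)@np.array([uv[0],uv[1],1.]); o=-W[:3,:3].T@W[:3,3]
    return o+d*(z-o[2])/d[2]
def w2px(K,W,p):
    q=K@(W[:3,:3]@np.array(p)+W[:3,3]); return q[:2]/q[2]
def save(n,name):
    im=cv2.cvtColor(get_image(n),cv2.COLOR_RGB2BGR); cv2.imwrite(f"pics/{name}.png",cv2.resize(im,(800,600),interpolation=cv2.INTER_CUBIC)); cv2.imwrite(f"pics/{name}_raw.png",im)
E
python3 - <<'E'
from h import *
s=get_state();print(s); 
for n in("side","top","wrist"):
    print(calibration(n)); save(n,n+"0")
E
```

```text
{'time': 0.0, 'joint_positions': array([-1.10490602,  0.32181514, -0.07008686,  1.45170432,  0.02257826,
        1.37081899, -0.05693027]), 'qd': array([-0.00103276, -0.00044429,  0.00018809,  0.00078971, -0.00185817,
       -0.00191352,  0.0004351 ]), 'joint_torque': array([-9.25181621e-05, -4.91290355e+01, -4.03938163e-01, -3.12535357e+01,
       -6.38991455e-02,  4.35043126e-02,  1.61485837e-04]), 'position': array([0.28357403, 0.58427663, 0.2384519 ]), 'tool_rot': array([-7.03571283e-01, -3.06142372e+00,  3.02416273e-03]), 'ft_force': array([-0.68876777,  0.06046118,  0.11423274]), 'torque': array([-0.04050362,  0.01182755,  0.02459761]), 'grip_force': 0.0, 'grip_width': 0.999958433204338}
{'vfov': 42.97695850370907, 'cx': 279.49774406566763, 'cy': 215.24163755333066, 'rvec': array([ 2.19916052, -0.56082985,  0.28581751]), 'tvec': array([-0.53319374,  0.24554052,  1.19518094])}
{'vfov': 49.703338799176635, 'cx': 287.2863631139422, 'cy': 206.28029364985892, 'rvec': array([ 2.17880979, -2.22916615,  0.05997661]), 'tvec': array([-0.03584926,  0.56599117,  1.07162235])}
{'vfov': 62.07058497930135, 'cx': 278.13797033744515, 'cy': 208.64201237605104, 'hand_eye': array([[-8.65461993e-04, -9.71000587e-01, -2.39075536e-01,
         6.48874895e-02],
       [ 9.99999231e-01, -6.27960552e-04, -1.06958356e-03,
        -1.52068738e-04],
       [ 8.88436261e-04, -2.39076277e-01,  9.71000383e-01,
        -1.43831664e-01],
       [ 0.00000000e+00,  0.00000000e+00,  0.00000000e+00,
         1.00000000e+00]])}
```

View pics/top0.png

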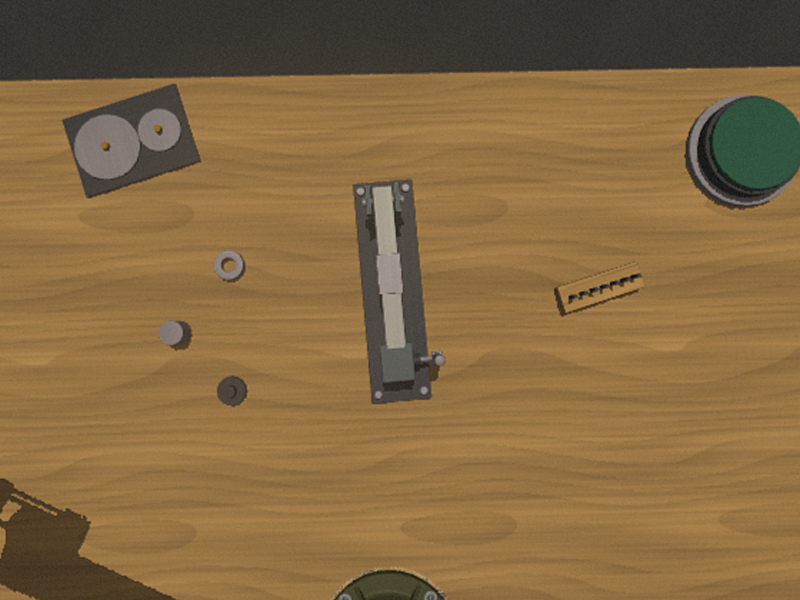

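View pics/side0.png

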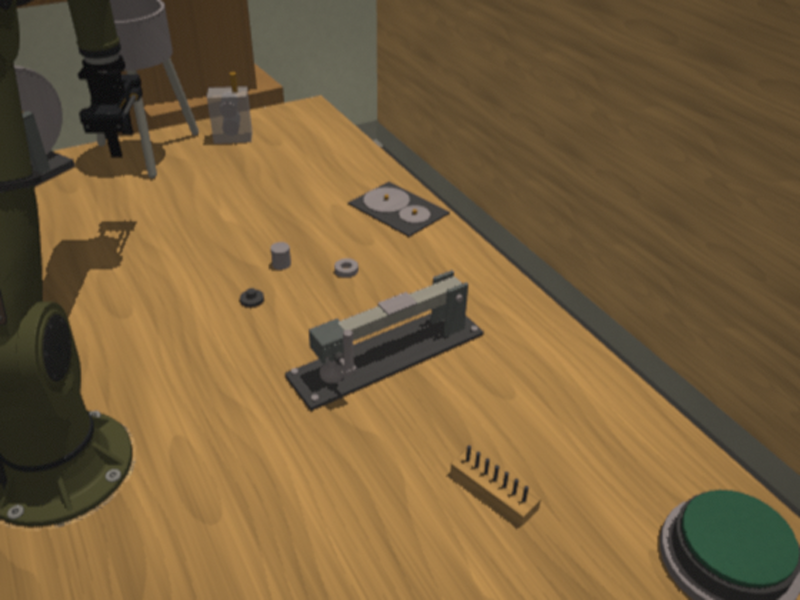

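The top view, in 800 x 600 pixels, shows:
- weight top at about (172,332), bearing (229,265), pinion (231,390)
- pad (389,273), coupler (397,364), latch post top (439,358)
- base plate corners (354,185), (411,181), (430,398), (373,403)

The side view agrees: the weight is the plain cylinder at (280,256).

```bash
python3 - <<'E'
from h import *
K,W=cam("top"); k=.7
def P(u,v,z): return px2w(K,W,(u*k,v*k),z)
for n,u,v,z in [("weight",172,332,.045),("bearing",229,265,.016),("pinion",231,390,.012),("pad",389.5,273,.117),("coup",397,363,.113),("post",439.5,358,.156),
 ("c1",354,185,.012),("c2",411,181,.012),("c3",430,398,.012),("c4",373,403,.012),("tfar",384,187,.113)]: print(n,P(u,v,z).round(4))
c=[P(*a,.012)[:2] for a in [(354,185),(411,181),(430,398),(373,403)]]
d=(c[0]+c[1]-c[2]-c[3])/2; print("len",np.linalg.norm(d),"yaw",np.arctan2(d[1],d[0]),"mid",sum(c)/4)
Ks,Ws=cam("side")
for n,z,uv in [("weight",.045,(280,247)),("post",.156,None)]:
    p=P(172,332,z) if n=="weight" else P(439.5,358,z)
    print(n,w2px(Ks,Ws,p)/k)
s=get_state(); print(R.from_rotvec(s["tool_rot"]).as_matrix().round(3))
E
```

```text
weight [0.512  0.3377 0.045 ]
bearing [0.6213 0.2526 0.016 ]
pinion [0.4135 0.2526 0.012 ]
pad [ 0.594  -0.0167  0.117 ]
coup [ 0.4577 -0.025   0.113 ]
post [ 0.4661 -0.0872  0.156 ]
c1 [0.7523 0.0421 0.012 ]
c2 [ 0.7571 -0.0542  0.012 ]
c3 [ 0.3923 -0.0774  0.012 ]
c4 [0.3863 0.0175 0.012 ]
tfar [ 0.7264 -0.0111  0.113 ]
len 0.3661662362778344 yaw 0.0652021888355316 mid [ 0.57200685 -0.01800357]
weight [280.27267049 245.55606439]
post [348.49142999 329.41429783]
[[-0.9    0.437 -0.001]
 [ 0.437  0.9   -0.001]
 [-0.    -0.001 -1.   ]]
```

Call:
{"op": "send_rows", "data": {
  "xyz": [
    [-31, -12, 8],
    [-63, -24, 16],
    [-94, -37, 24],
    [-125, -49, 32],
    [-157, -61, 40],
    [-200, -78, 52],
    [-240, -94, 65],
    [-280, -109, 75],
    [-313, -122, 85],
    [-313, -122, 85]
  ],
  "dr": [
    [0, 0, -0.06],
    [0, 0, -0.12],
    [0, 0, -0.18],
    [0, 0, -0.24],
    [0, 0, -0.3],
    [0, 0, -0.36],
    [0, 0, -0.42],
    [0, 0, -0.48],
    [0, 0, -0.513],
    [0, 0, -0.513]
  ],
  "jaw": 87
}}

```text
time: 0.98
position: [0.5174, 0.3288, 0.1522]
tool_rot: [-0.081, 3.14, -0.011]
ft_force: [0.1, -0.2, -0.4]
grip_width: 0.997
grip_force: 0.0
```

```bash
python3 - <<'E'
from h import *
s=get_state(); print(s["time"],s["position"],R.from_rotvec(s["tool_rot"]).as_matrix().round(3),s["ft_force"])
save("wrist","w1"); K,W=cam("wrist",s); print(w2px(K,W,[.512,.3377,.045])/.7)
E
```

```text
0.9833 [0.51738724 0.32876418 0.15223757] [[-0.999 -0.051  0.001]
 [-0.051  0.999 -0.007]
 [-0.    -0.007 -1.   ]] [ 0.09587308 -0.24431854 -0.42055014]
[417.28109005 294.87221526]
```

View pics/w1.png

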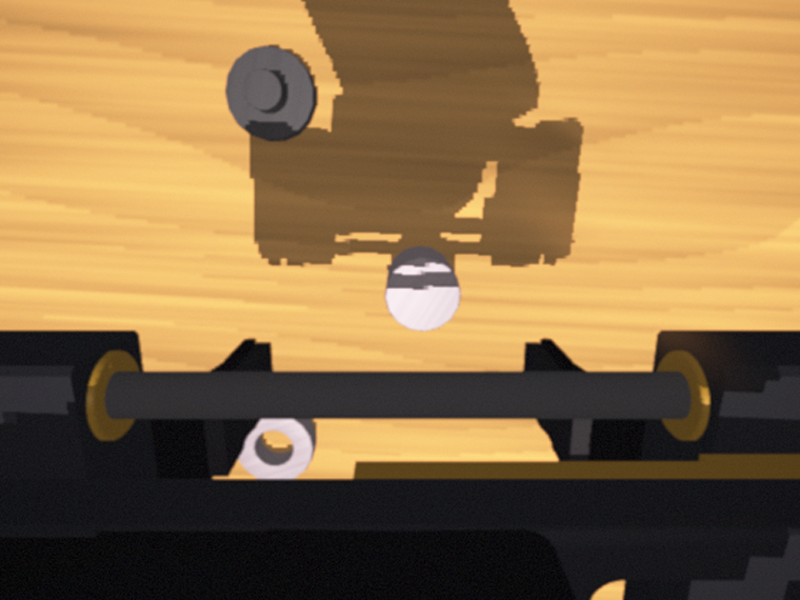

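The weight's top is at (423,294), within about 3 mm of the prediction. Now I descend partway and check for tracking lag.

Call:
{"op": "send_rows", "data": {
  "xyz": [
    [0, 0, 10],
    [0, 1, 20],
    [0, 1, 30],
    [0, 1, 40],
    [0, 1, 50],
    [0, 1, 60],
    [0, 1, 65],
    [0, 1, 70],
    [0, 1, 70],
    [0, 1, 70]
  ],
  "dr": [
    [0, 0, 0],
    [0, 0, 0],
    [0, 0, 0],
    [0, 0, 0],
    [0, 0, 0],
    [0, 0, 0],
    [0, 0, 0],
    [0, 0, 0],
    [0, 0, 0],
    [0, 0, 0]
  ]
}}

```text
time: 1.87
position: [0.5122, 0.3394, 0.0846]
tool_rot: [-0.096, 3.14, 0.0]
ft_force: [-0.6, -0.3, 0.3]
grip_width: 1.003
grip_force: 0.0
```

```bash
python3 - <<'E'
from h import *
s=get_state(); print(s["time"],s["position"],R.from_rotvec(s["tool_rot"]).as_matrix().round(3),s["qd"].round(3))
E
```

```text
1.8667 [0.51219866 0.33939665 0.08455886] [[-0.998 -0.061  0.   ]
 [-0.061  0.998  0.   ]
 [-0.     0.    -1.   ]] [ 0.001 -0.01   0.003 -0.014  0.    -0.    -0.   ]
```

Call:
{"op": "send_rows", "data": {
  "xyz": [
    [0, 0, 8],
    [0, 0, 16],
    [0, 0, 24],
    [0, 0, 32],
    [0, 0, 40],
    [0, 0, 46],
    [0, 0, 51],
    [0, 0, 53],
    [0, 0, 53],
    [0, 0, 53]
  ],
  "dr": [
    [0, 0, 0],
    [0, 0, 0],
    [0, 0, 0],
    [0, 0, 0],
    [0, 0, 0],
    [0, 0, 0],
    [0, 0, 0],
    [0, 0, 0],
    [0, 0, 0],
    [0, 0, 0]
  ]
}}

```text
time: 2.7
position: [0.5123, 0.3395, 0.0317]
tool_rot: [-0.096, 3.14, 0.0]
ft_force: [-0.1, -0.3, -0.6]
grip_width: 1.0
grip_force: 0.0
```

Call:
{"op": "send_rows", "data": {
  "xyz": [
    [0, 0, 0],
    [0, 0, 0],
    [0, 0, 0],
    [0, 0, 0],
    [0, 0, 0],
    [0, 0, 0],
    [0, 0, 0],
    [0, 0, 0],
    [0, 0, 0],
    [0, 0, 0]
  ],
  "dr": [
    [0, 0, 0],
    [0, 0, 0],
    [0, 0, 0],
    [0, 0, 0],
    [0, 0, 0],
    [0, 0, 0],
    [0, 0, 0],
    [0, 0, 0],
    [0, 0, 0],
    [0, 0, 0]
  ],
  "jaw": 30,
  "grip_force": 30
}}

```text
time: 3.53
position: [0.5121, 0.3399, 0.0317]
tool_rot: [-0.097, 3.14, 0.001]
ft_force: [0.2, 1.0, -0.1]
grip_width: 0.454
grip_force: 30.0
```

Call:
{"op": "send_rows", "data": {
  "xyz": [
    [0, 0, -8],
    [0, 0, -20],
    [0, 0, -35],
    [0, 0, -55],
    [0, 0, -75],
    [0, 0, -95],
    [0, 0, -115],
    [0, 0, -130],
    [0, 0, -138],
    [0, 0, -140]
  ],
  "dr": [
    [0, 0, 0],
    [0, 0, 0],
    [0, 0, 0],
    [0, 0, 0],
    [0, 0, 0],
    [0, 0, 0],
    [0, 0, 0],
    [0, 0, 0],
    [0, 0, 0],
    [0, 0, 0]
  ]
}}

```text
time: 4.37
position: [0.5129, 0.3397, 0.1739]
tool_rot: [-0.096, 3.137, 0.003]
ft_force: [-0.2, -0.7, -4.1]
grip_width: 0.454
grip_force: 30.0
```

Call:
{"op": "send_rows", "data": {
  "xyz": [
    [-2, -8, 0],
    [-4, -24, 0],
    [-7, -44, 0],
    [-11, -66, 0],
    [-15, -90, 0],
    [-19, -114, 0],
    [-23, -138, 0],
    [-27, -162, 0],
    [-31, -186, 0],
    [-35, -210, 0]
  ],
  "dr": [
    [0, 0, 0],
    [0, 0, 0],
    [0, 0, 0],
    [0, 0, 0],
    [0, 0, 0],
    [0, 0, 0],
    [0, 0, 0],
    [0, 0, 0],
    [0, 0, 0],
    [0, 0, 0]
  ]
}}

```text
time: 5.2
position: [0.5589, 0.1295, 0.1699]
tool_rot: [0.095, -3.137, 0.002]
ft_force: [-0.0, -0.1, -4.1]
grip_width: 0.448
grip_force: 30.0
```

Call:
{"op": "send_rows", "data": {
  "xyz": [
    [-4, -24, 0],
    [-8, -48, 0],
    [-12, -72, 0],
    [-16, -94, 0],
    [-19, -114, 0],
    [-22, -130, 0],
    [-24, -142, 0],
    [-25, -149, 0],
    [-25, -151, 0],
    [-25, -151, 0]
  ],
  "dr": [
    [0, 0, 0],
    [0, 0, 0],
    [0, 0, 0],
    [0, 0, 0],
    [0, 0, 0],
    [0, 0, 0],
    [0, 0, 0],
    [0, 0, 0],
    [0, 0, 0],
    [0, 0, 0]
  ]
}}

```text
time: 6.03
position: [0.5936, -0.0173, 0.171]
tool_rot: [0.096, -3.139, -0.001]
ft_force: [0.1, 0.0, -4.6]
grip_width: 0.45
grip_force: 30.0
```

```bash
python3 - <<'E'
from h import *
s=get_state(); print(s["time"],s["position"],R.from_rotvec(s["tool_rot"]).as_matrix().round(3),s["grip_width"],s["ft_force"])
a=cv2.cvtColor(get_image("wrist"),cv2.COLOR_RGB2BGR)
K,W=cam("wrist",s)
for n,p in [("pad",[.594,-.0167,.117]),("post",[.4661,-.0872,.156]),("wt",[*s["position"][:2],.14])]: print(n,w2px(K,W,p)/.7)
b=cv2.cvtColor(get_image("side"),cv2.COLOR_RGB2BGR)
c=cv2.resize(b[120:320,150:400],(400,320),interpolation=cv2.INTER_CUBIC)
a=cv2.resize(a,(400,300),interpolation=cv2.INTER_CUBIC)
o=np.zeros((320,800,3),np.uint8);o[:300,:400]=a;o[:,400:]=c
cv2.imwrite("pics/p2.png",o)
E
```

```text
6.0333 [ 0.59362955 -0.01727206  0.17100966] [[-0.998 -0.061 -0.001]
 [-0.061  0.998  0.   ]
 [ 0.001  0.    -1.   ]] 0.4503126361178109 [ 0.13931654  0.01884673 -4.58763934]
pad [399.58378961 337.25573828]
post [175.0124545 -70.9681009]
wt [398.40593323 355.65906211]
```

View pics/p2.png

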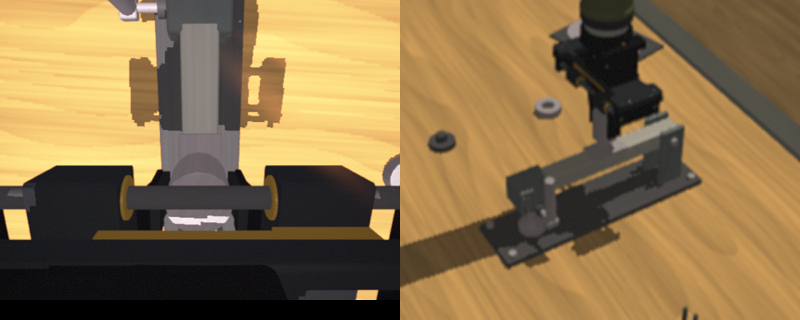

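The pad spans about 160–240 px across and its near edge is at row 133 (half-scale). It is centred sideways under the weight. I check the near edge against its predicted position.

```bash
python3 - <<'E'
from h import *
s=get_state(); K,W=cam("wrist",s)
for uv in [(322,266),(400,266),(478,266)]:
    print(px2w(K,W,np.array(uv)*.7,.117).round(4))
E
```

```text
[ 0.5661 -0.0482  0.117 ]
[ 0.5642 -0.0168  0.117 ]
[0.5622 0.0145 0.117 ]
```

```bash
python3 - <<'E'
from h import *
a=cv2.cvtColor(get_image("wrist"),cv2.COLOR_RGB2BGR)[100:310,190:370]
cv2.imwrite("pics/p3.png",cv2.resize(a,None,fx=2.8,fy=2.8,interpolation=cv2.INTER_CUBIC))
E
```

```text
(no output)
```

View pics/p3.png

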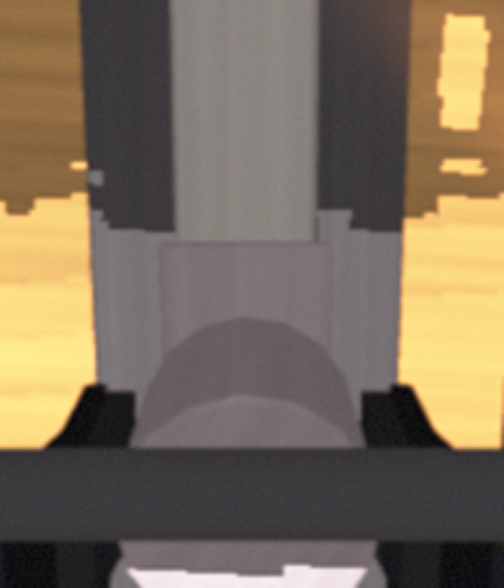

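Enlarged, the pad spans columns 161–332 (centre 246.5) and the weight is centred at about 247.5. The near edge puts the pad centre at x = 0.594, so it is aligned and I lower.

Call:
{"op": "send_rows", "data": {
  "xyz": [
    [0, 0, 4],
    [0, 0, 8],
    [0, 0, 12],
    [0, 0, 15],
    [0, 0, 17],
    [0, 0, 19],
    [0, 0, 20],
    [0, 0, 20.5],
    [0, 0, 20.5],
    [0, 0, 20.5]
  ],
  "dr": [
    [0, 0, 0],
    [0, 0, 0],
    [0, 0, 0],
    [0, 0, 0],
    [0, 0, 0],
    [0, 0, 0],
    [0, 0, 0],
    [0, 0, 0],
    [0, 0, 0],
    [0, 0, 0]
  ]
}}

```text
time: 7.02
position: [0.5942, -0.0173, 0.1512]
tool_rot: [-0.096, 3.14, 0.0]
ft_force: [-0.1, 0.6, -4.8]
grip_width: 0.453
grip_force: 30.0
```

Call:
{"op": "send_rows", "data": {
  "xyz": [
    [0, 0, 0.3],
    [0, 0, 0.6],
    [0, 0, 0.9],
    [0, 0, 1.2],
    [0, 0, 1.4],
    [0, 0, 1.6],
    [0, 0, 1.8],
    [0, 0, 2],
    [0, 0, 2],
    [0, 0, 2]
  ],
  "dr": [
    [0, 0, 0],
    [0, 0, 0],
    [0, 0, 0],
    [0, 0, 0],
    [0, 0, 0],
    [0, 0, 0],
    [0, 0, 0],
    [0, 0, 0],
    [0, 0, 0],
    [0, 0, 0]
  ]
}}

```text
time: 7.85
position: [0.594, -0.0173, 0.149]
tool_rot: [-0.096, 3.14, 0.0]
ft_force: [0.3, 0.1, -3.4]
grip_width: 0.45
grip_force: 30.0
```

Call:
{"op": "send_rows", "data": {
  "xyz": [
    [0, 0, 0.2],
    [0, 0, 0.3],
    [0, 0, 0.4],
    [0, 0, 0.5],
    [0, 0, 0.5],
    [0, 0, 0.5],
    [0, 0, 0.5],
    [0, 0, 0.5],
    [0, 0, 0.5],
    [0, 0, 0.5]
  ],
  "dr": [
    [0, 0, 0],
    [0, 0, 0],
    [0, 0, 0],
    [0, 0, 0],
    [0, 0, 0],
    [0, 0, 0],
    [0, 0, 0],
    [0, 0, 0],
    [0, 0, 0],
    [0, 0, 0]
  ]
}}

```text
time: 8.68
position: [0.5941, -0.0173, 0.1487]
tool_rot: [-0.096, 3.14, 0.0]
ft_force: [-0.3, 0.3, -2.6]
grip_width: 0.453
grip_force: 30.0
```

Call:
{"op": "send_rows", "data": {
  "xyz": [
    [0, 0, 0.2],
    [0, 0, 0.4],
    [0, 0, 0.6],
    [0, 0, 0.7],
    [0, 0, 0.7],
    [0, 0, 0.7],
    [0, 0, 0.7],
    [0, 0, 0.7],
    [0, 0, 0.7],
    [0, 0, 0.7]
  ],
  "dr": [
    [0, 0, 0],
    [0, 0, 0],
    [0, 0, 0],
    [0, 0, 0],
    [0, 0, 0],
    [0, 0, 0],
    [0, 0, 0],
    [0, 0, 0],
    [0, 0, 0],
    [0, 0, 0]
  ]
}}

```text
time: 9.52
position: [0.5941, -0.0173, 0.1486]
tool_rot: [-0.096, 3.14, 0.0]
ft_force: [-3.9, -0.1, 5.2]
grip_width: 0.453
grip_force: 30.0
```

Contact: the force is about +5 N upward. Release.

Call:
{"op": "send_rows", "data": {
  "xyz": [
    [0, 0, -0.5],
    [0, 0, -0.5],
    [0, 0, -0.5],
    [0, 0, -0.5],
    [0, 0, -0.5],
    [0, 0, -0.5],
    [0, 0, -0.5],
    [0, 0, -0.5],
    [0, 0, -0.5],
    [0, 0, -0.5]
  ],
  "dr": [
    [0, 0, 0],
    [0, 0, 0],
    [0, 0, 0],
    [0, 0, 0],
    [0, 0, 0],
    [0, 0, 0],
    [0, 0, 0],
    [0, 0, 0],
    [0, 0, 0],
    [0, 0, 0]
  ],
  "jaw": 80
}}

```text
time: 10.35
position: [0.5941, -0.0173, 0.1484]
tool_rot: [-0.096, 3.14, 0.0]
ft_force: [-0.9, -0.1, -0.5]
grip_width: 0.915
grip_force: 0.0
```

Call:
{"op": "send_rows", "data": {
  "xyz": [
    [0, 0, -4],
    [0, 0, -10],
    [0, 0, -18],
    [0, 0, -28],
    [0, 0, -40],
    [0, 0, -52],
    [0, 0, -64],
    [0, 0, -74],
    [0, 0, -80],
    [0, 0, -80]
  ],
  "dr": [
    [0, 0, 0],
    [0, 0, 0],
    [0, 0, 0],
    [0, 0, 0],
    [0, 0, 0],
    [0, 0, 0],
    [0, 0, 0],
    [0, 0, 0],
    [0, 0, 0],
    [0, 0, 0]
  ]
}}

```text
time: 11.18
position: [0.595, -0.0173, 0.2305]
tool_rot: [-0.096, 3.137, 0.0]
ft_force: [-0.2, 0.5, -0.2]
grip_width: 0.919
grip_force: 0.0
```

Call:
{"op": "send_rows", "data": {
  "xyz": [
    [8, -4, 0],
    [24, -11, 0],
    [44, -20, 0],
    [66, -30, 0],
    [88, -40, 0],
    [106, -49, 0],
    [120, -56, 0],
    [129, -60, 0],
    [132, -62, 0],
    [132, -62, 0]
  ],
  "dr": [
    [0, 0, 0],
    [0, 0, 0],
    [0, 0, 0],
    [0, 0, 0],
    [0, 0, 0],
    [0, 0, 0],
    [0, 0, 0],
    [0, 0, 0],
    [0, 0, 0],
    [0, 0, 0]
  ],
  "jaw": 29
}}

```text
time: 12.02
position: [0.4655, -0.0876, 0.2281]
tool_rot: [0.095, -3.14, -0.001]
ft_force: [0.5, -0.3, -0.3]
grip_width: 0.352
grip_force: 0.0
```

```bash
python3 - <<'E'
from h import *
save("top","t4")
s=get_state(); print(s["time"],s["position"],s["grip_width"],s["qd"].round(3),s["joint_positions"].round(2))
a=cv2.cvtColor(get_image("wrist"),cv2.COLOR_RGB2BGR)
K,W=cam("wrist",s)
for n,p in [("post",[.4661,-.0872,.156]),("ctop",[.4577,-.025,.113])]: print(n,w2px(K,W,p)/.7)
t=cv2.imread("pics/t4_raw.png")[120:300,220:340]; b=cv2.cvtColor(get_image("side"),cv2.COLOR_RGB2BGR)[150:300,180:350]
o=np.zeros((560,800,3),np.uint8); o[:420,:560]=a; o[:240,560:720+80-80]=cv2.resize(t,(160,240)); o[300:540,560:800]=cv2.resize(b,(240,240))
cv2.imwrite("pics/p4.png",o)
E
```

```text
12.0667 [ 0.46617113 -0.08703028  0.22822857] 0.34104187056412394 [-0.006  0.017 -0.01  -0.016 -0.006 -0.001 -0.001] [-0.19 -0.06  0.31  1.9   0.02  1.3   1.74]
post [397.8118955  323.35431007]
ctop [515.03765896 291.76360303]
```

View pics/p4.png

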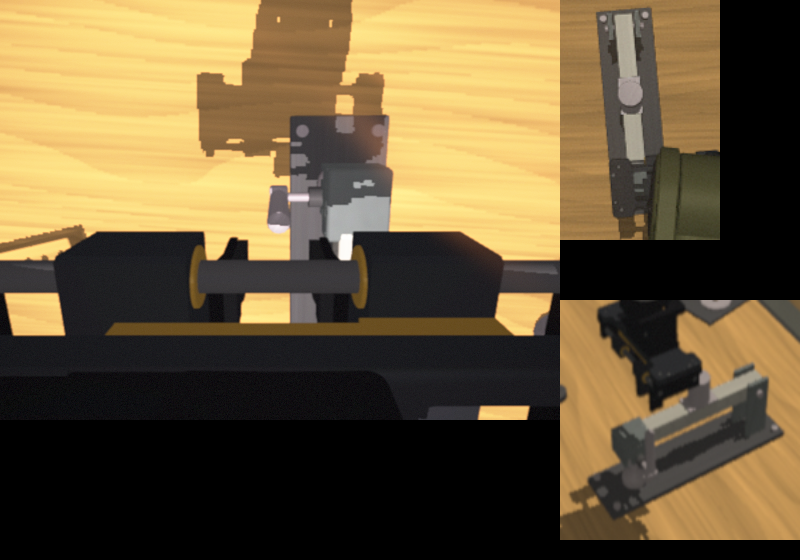

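The weight stands in the middle of the pad. The post top is at about (280,226) raw against a predicted (278.5,226.3), so about 1 mm towards +y. Descend with the jaws at 29 mm.

Call:
{"op": "send_rows", "data": {
  "xyz": [
    [0, 0.7, 8],
    [0, 0.7, 20],
    [0, 0.7, 34],
    [0, 0.7, 48],
    [0, 0.7, 60],
    [0, 0.7, 70],
    [0, 0.7, 79],
    [0, 0.7, 86],
    [0, 0.7, 91],
    [0, 0.7, 92]
  ],
  "dr": [
    [0, 0, 0],
    [0, 0, 0],
    [0, 0, 0],
    [0, 0, 0],
    [0, 0, 0],
    [0, 0, 0],
    [0, 0, 0],
    [0, 0, 0],
    [0, 0, 0],
    [0, 0, 0]
  ]
}}

```text
time: 13.0
position: [0.4656, -0.0865, 0.1354]
tool_rot: [0.096, -3.139, -0.0]
ft_force: [-0.1, -0.3, -0.1]
grip_width: 0.329
grip_force: 0.0
```

Call:
{"op": "send_rows", "data": {
  "xyz": [
    [0, 0, 0],
    [0, 0, 0],
    [0, 0, 0],
    [0, 0, 0],
    [0, 0, 0],
    [0, 0, 0],
    [0, 0, 0],
    [0, 0, 0],
    [0, 0, 0],
    [0, 0, 0]
  ],
  "dr": [
    [0, 0, 0],
    [0, 0, 0],
    [0, 0, 0],
    [0, 0, 0],
    [0, 0, 0],
    [0, 0, 0],
    [0, 0, 0],
    [0, 0, 0],
    [0, 0, 0],
    [0, 0, 0]
  ],
  "jaw": 5,
  "grip_force": 45
}}

```text
time: 13.83
position: [0.4666, -0.0868, 0.1369]
tool_rot: [-0.096, 3.139, -0.0]
ft_force: [0.7, -1.7, 4.3]
grip_width: 0.171
grip_force: 45.0
```

Post gripped. Now pull the latch out slowly along −y.

Call:
{"op": "send_rows", "data": {
  "xyz": [
    [0, -1, 0],
    [0, -2, 0],
    [0, -3.5, 0],
    [0, -5, 0],
    [0, -6.5, 0],
    [0, -8, 0],
    [0, -9.5, 0],
    [0, -11, 0],
    [0, -12, 0],
    [0, -12, 0]
  ],
  "dr": [
    [0, 0, 0],
    [0, 0, 0],
    [0, 0, 0],
    [0, 0, 0],
    [0, 0, 0],
    [0, 0, 0],
    [0, 0, 0],
    [0, 0, 0],
    [0, 0, 0],
    [0, 0, 0]
  ]
}}

```text
time: 14.67
position: [0.4672, -0.0952, 0.1367]
tool_rot: [-0.099, 3.14, 0.007]
ft_force: [0.2, 7.7, 6.8]
grip_width: 0.171
grip_force: 45.0
```

Call:
{"op": "send_rows", "data": {
  "xyz": [
    [0, 0, 0],
    [0, 0, 0],
    [0, 0, 0],
    [0, 0, 0],
    [0, 0, 0],
    [0, 0, 0],
    [0, 0, 0],
    [0, 0, 0],
    [0, 0, 0],
    [0, 0, 0]
  ],
  "dr": [
    [0, 0, 0],
    [0, 0, 0],
    [0, 0, 0],
    [0, 0, 0],
    [0, 0, 0],
    [0, 0, 0],
    [0, 0, 0],
    [0, 0, 0],
    [0, 0, 0],
    [0, 0, 0]
  ]
}}

```text
time: 15.5
position: [0.4671, -0.095, 0.1367]
tool_rot: [-0.099, 3.14, 0.007]
ft_force: [-1.3, 7.2, 6.1]
grip_width: 0.167
grip_force: 45.0
```

The arm is a bit compliant: about 8 mm out at 7.5 N. I pull a little further, then start lifting along the arc.

Call:
{"op": "send_rows", "data": {
  "xyz": [
    [0, -0.7, 0],
    [0, -1.4, 0],
    [0, -2.1, 0],
    [0, -2.8, 0],
    [0, -3.5, 0],
    [0, -4.2, 0],
    [0, -4.5, 0],
    [0, -4.5, 0],
    [0, -4.5, 0],
    [0, -4.5, 0]
  ],
  "dr": [
    [0, 0, 0],
    [0, 0, 0],
    [0, 0, 0],
    [0, 0, 0],
    [0, 0, 0],
    [0, 0, 0],
    [0, 0, 0],
    [0, 0, 0],
    [0, 0, 0],
    [0, 0, 0]
  ]
}}

```text
time: 16.33
position: [0.4674, -0.0989, 0.1367]
tool_rot: [-0.1, 3.14, 0.009]
ft_force: [-0.6, 8.2, 7.4]
grip_width: 0.17
grip_force: 45.0
```

Call:
{"op": "send_rows", "data": {
  "xyz": [
    [-0.2, 0, -1],
    [-0.3, 0, -2],
    [-0.5, 0, -3],
    [-0.7, 0, -4],
    [-0.8, 0, -5],
    [-1, 0, -6],
    [-1.2, 0, -7],
    [-1.4, 0, -8],
    [-1.6, 0, -9],
    [-1.8, 0, -10]
  ],
  "dr": [
    [0, 0.004, 0],
    [0, 0.008, 0],
    [0, 0.012, 0],
    [0, 0.016, 0],
    [0, 0.02, 0],
    [0, 0.024, 0],
    [0, 0.028, 0],
    [0, 0.032, 0],
    [0, 0.036, 0],
    [0, 0.04, 0]
  ]
}}

```text
time: 17.17
position: [0.4686, -0.0983, 0.1445]
tool_rot: [0.099, -3.098, -0.007]
ft_force: [3.1, 8.2, -5.4]
grip_width: 0.167
grip_force: 45.0
```

The tongue is free: the load is only about 5 N and the grip has risen 8 mm. Continue along the arc.

Call:
{"op": "send_rows", "data": {
  "xyz": [
    [-0.3, 0, -2],
    [-0.7, 0, -4],
    [-1, 0, -6],
    [-1.4, 0, -8],
    [-1.8, 0, -10],
    [-2.2, 0, -12],
    [-2.6, 0, -14],
    [-3.1, 0, -16],
    [-3.5, 0, -18],
    [-4, 0, -19.9]
  ],
  "dr": [
    [0, 0.008, 0],
    [0, 0.016, 0],
    [0, 0.024, 0],
    [0, 0.032, 0],
    [0, 0.04, 0],
    [0, 0.048, 0],
    [0, 0.056, 0],
    [0, 0.064, 0],
    [0, 0.072, 0],
    [0, 0.08, 0]
  ]
}}

```text
time: 18.0
position: [0.4731, -0.0978, 0.1641]
tool_rot: [0.097, -3.017, -0.003]
ft_force: [1.8, 8.4, -6.5]
grip_width: 0.168
grip_force: 45.0
```

Call:
{"op": "send_rows", "data": {
  "xyz": [
    [-0.3, 0, -2],
    [-0.7, 0, -4],
    [-1, 0, -6],
    [-1.4, 0, -8],
    [-1.8, 0, -10],
    [-2.2, 0, -12],
    [-2.6, 0, -14],
    [-3.1, 0, -16],
    [-3.5, 0, -18],
    [-4, 0, -19.9]
  ],
  "dr": [
    [0, 0.008, 0],
    [0, 0.016, 0],
    [0, 0.024, 0],
    [0, 0.032, 0],
    [0, 0.04, 0],
    [0, 0.048, 0],
    [0, 0.056, 0],
    [0, 0.064, 0],
    [0, 0.072, 0],
    [0, 0.08, 0]
  ]
}}

```text
time: 18.83
position: [0.4792, -0.0974, 0.1831]
tool_rot: [0.095, -2.936, -0.0]
ft_force: [-0.1, 8.5, -6.0]
grip_width: 0.17
grip_force: 45.0
```

```bash
python3 - <<'E'
from h import *
s=get_state(); print(s["time"],s["position"],s["grip_width"],R.from_rotvec(s["tool_rot"]).as_matrix().round(3),s["ft_force"])
b=cv2.cvtColor(get_image("side"),cv2.COLOR_RGB2BGR)[150:300,190:350]
cv2.imwrite("pics/p5.png",cv2.resize(b,None,fx=4,fy=4,interpolation=cv2.INTER_CUBIC))
E
```

```text
18.8333 [ 0.47915686 -0.0973725   0.18313657] 0.17018524384148445 [[-0.977 -0.064 -0.202]
 [-0.064  0.998 -0.006]
 [ 0.202  0.007 -0.979]] [-0.11182233  8.46590661 -5.99161204]
```

View pics/p5.png

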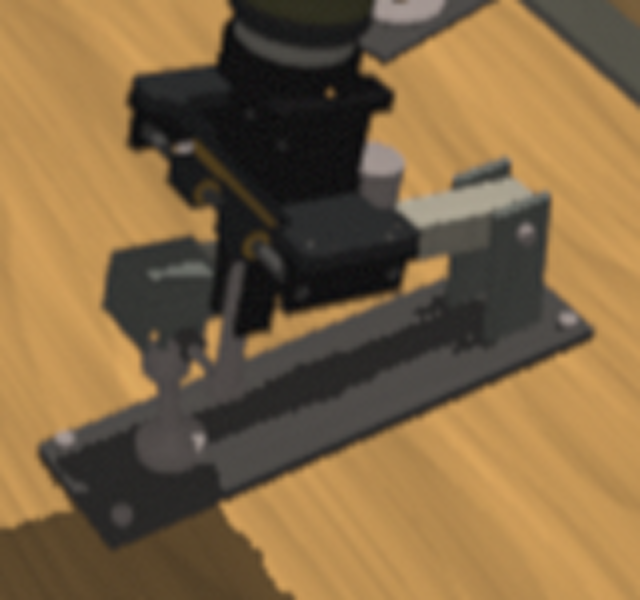

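The coupler is clear of the ball and the weight (380,180) still stands on the raised pad. About 12 mm of rise remains.

Call:
{"op": "send_rows", "data": {
  "xyz": [
    [-0.2, 0, -1.2],
    [-0.4, 0, -2.4],
    [-0.6, 0, -3.7],
    [-0.8, 0, -5],
    [-1, 0, -6.2],
    [-1.2, 0, -7.5],
    [-1.4, 0, -8.7],
    [-1.6, 0, -9.7],
    [-1.8, 0, -10.5],
    [-2, 0, -11]
  ],
  "dr": [
    [0, 0.005, 0],
    [0, 0.01, 0],
    [0, 0.015, 0],
    [0, 0.02, 0],
    [0, 0.025, 0],
    [0, 0.03, 0],
    [0, 0.035, 0],
    [0, 0.039, 0],
    [0, 0.041, 0],
    [0, 0.042, 0]
  ]
}}

```text
time: 19.72
position: [0.4831, -0.0971, 0.1934]
tool_rot: [0.094, -2.894, 0.002]
ft_force: [-0.2, 8.8, -6.2]
grip_width: 0.168
grip_force: 45.0
```

Call:
{"op": "send_rows", "data": {
  "xyz": [
    [0, 0, 0],
    [0, 0, 0],
    [0, 0, 0],
    [0, 0, 0],
    [0, 0, 0],
    [0, 0, 0],
    [0, 0, 0],
    [0, 0, 0],
    [0, 0, 0],
    [0, 0, 0]
  ],
  "dr": [
    [0, 0, 0],
    [0, 0, 0],
    [0, 0, 0],
    [0, 0, 0],
    [0, 0, 0],
    [0, 0, 0],
    [0, 0, 0],
    [0, 0, 0],
    [0, 0, 0],
    [0, 0, 0]
  ]
}}

```text
time: 20.55
position: [0.4831, -0.0971, 0.1933]
tool_rot: [0.094, -2.894, 0.002]
ft_force: [-0.5, 8.6, -5.0]
grip_width: 0.167
grip_force: 45.0
```

```bash
python3 - <<'E'
from h import *
s=get_state(); print(s["time"],s["position"],s["grip_width"],R.from_rotvec(s["tool_rot"]).as_matrix().round(3),s["ft_force"],s["qd"].round(3))
K,W=cam("side")
b=cv2.cvtColor(get_image("side"),cv2.COLOR_RGB2BGR)[150:270,200:350]
b=cv2.resize(b,None,fx=5,fy=5,interpolation=cv2.INTER_CUBIC)
yaw=.062; Z=R.from_euler("z",yaw).as_matrix(); piv=np.array([.594,-.0167,0])+Z@[.115,0,.098]
for th,c in[(.2,(0,0,255)),(.24,(0,255,0)),(.28,(255,0,0))]:
    # coupler head outer -y side, top edge of bar far end etc.: coupler box top corners
    for q in [(-.221,-.025,.015),(-.279,-.025,.015),(-.279,.025,.015),(-.115,0,.064)]:
        p=piv+Z@R.from_euler("y",th).as_matrix()@np.array(q); u=w2px(K,W,p)
        cv2.circle(b,tuple(((u-[200,150])*5+2).astype(int)),3,c,-1)
cv2.imwrite("pics/p6.png",b)
E
```

```text
20.55 [ 0.48307674 -0.09714213  0.19334188] 0.16663818585580978 [[-0.968 -0.064 -0.243]
 [-0.064  0.998 -0.009]
 [ 0.243  0.007 -0.97 ]] [-0.51442615  8.5611648  -5.04409096] [-0.     0.    -0.    -0.     0.001 -0.    -0.   ]
```

View pics/p6.png

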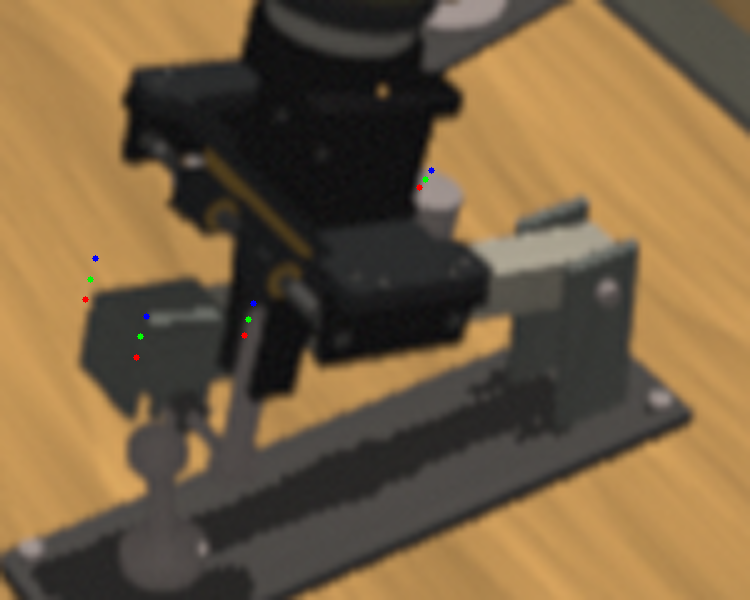

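The weight stands and the coupler hangs above the ball. The corner at (92,292) reads slightly below the 0.24 rad mark (90,279), so I check the model's bias against the first side picture.

```bash
python3 - <<'E'
from h import *
K,W=cam("side")
im0=cv2.imread("pics/side0_raw.png"); im1=cv2.cvtColor(get_image("side"),cv2.COLOR_RGB2BGR)
yaw=.062; Z=R.from_euler("z",yaw).as_matrix(); piv=np.array([.594,-.0167,0])+Z@[.115,0,.098]
out=[]
for im,ths,(x0,y0) in[(im0,[(0,(0,255,0))],(205,210)),(im1,[(.2,(0,0,255)),(.24,(0,255,0))],(205,190))]:
    b=cv2.resize(im[y0:y0+60,x0:x0+50],None,fx=8,fy=8,interpolation=cv2.INTER_CUBIC)
    for th,c in ths:
      for q in [(-.221,-.025,.015),(-.279,-.025,.015),(-.279,.025,.015)]:
        u=w2px(K,W,piv+Z@R.from_euler("y",th).as_matrix()@np.array(q))
        cv2.circle(b,tuple(((u-[x0,y0])*8+4).astype(int)),3,c,-1)
    out.append(b)
cv2.imwrite("pics/p7.png",np.hstack(out))
E
```

```text
(no output)
```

View pics/p7.png

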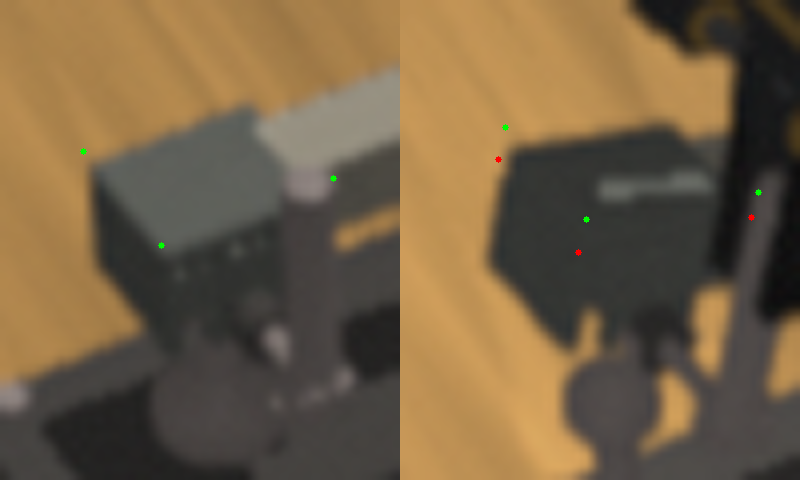

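Corrected for the initial bias of (9,18) px, the corner gives θ ≈ 0.234, so the rise is about 58.6 mm, which matches the arm's own reading. A small nudge brings it to about 60 mm, then I hold.

Call:
{"op": "send_rows", "data": {
  "xyz": [
    [-0.1, 0, -0.4],
    [-0.1, 0, -0.8],
    [-0.2, 0, -1.2],
    [-0.3, 0, -1.5],
    [-0.3, 0, -1.5],
    [-0.3, 0, -1.5],
    [-0.3, 0, -1.5],
    [-0.3, 0, -1.5],
    [-0.3, 0, -1.5],
    [-0.3, 0, -1.5]
  ],
  "dr": [
    [0, 0.001, 0],
    [0, 0.003, 0],
    [0, 0.004, 0],
    [0, 0.005, 0],
    [0, 0.005, 0],
    [0, 0.005, 0],
    [0, 0.005, 0],
    [0, 0.005, 0],
    [0, 0.005, 0],
    [0, 0.005, 0]
  ]
}}

```text
time: 21.48
position: [0.4837, -0.0971, 0.1947]
tool_rot: [0.094, -2.889, 0.002]
ft_force: [-1.0, 7.6, -4.6]
grip_width: 0.172
grip_force: 45.0
```

```bash
python3 - <<'E'
from h import *
s=get_state(); print(s["time"],s["position"],s["ft_force"],abs(s["qd"]).max()); print(close_job())
E
```

```text
21.4833 [ 0.48365972 -0.09710084  0.19473128] [-1.03074083  7.59758754 -4.59712747] 0.001857103520857063
the job is handed in; nothing more can be done
None
```

I handed the job in at 21.5 s: the test weight was standing on the load pad in the last picture, the latch grip is pulled out about 10–12 mm, and the tongue is held still with the coupler about 60 mm higher than it started (estimated from arm readings and camera).

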